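Pulse the coffee grinder: bayonet lid on, turned halfway and held

TASK

Put the coffee grinder's own lid (the one with the upright bar grip and two side pins) on the grinder: pins down through the two notches in the collar until the lid sits flat, then turn it clockwise seen from above to the pulse mark, halfway to the lock, and never on into the lock click. The pulse position is sprung and turns back if let go, so finish while still gripping the lid and holding it there. Leave everything else on the table where it is.

Things in the scene. Friction and masses are not known exactly. Their poses are not given: they have to be found in the camera images.
- lid_grip (a point): The grinder's lid (grey plastic, loose, upright, 0.12 kg): its upright bar grip, 62 mm long, 16 thick, 36 high, across the middle of a round flange 92 mm wide, 5 thick. Point in the bar on the lid's axis: 13 mm under the bar's top, 23 above the flange's top face, 28 above its underside, 42 above the table. x along the bar, z up; a half turn looks the same.
- lid_foot (a point): Centre of the lid's underside: a round plug 72 mm across (tapering to 66 in its lowest 4 mm) reaching 14 mm below the flange. Two round bayonet pins, 10 mm across and 6 tall, stand out of the plug to 42.5 mm from the axis, straight under the bar's two ends (on +x and -x), their tops 7 mm below the flange.
- mouth (a point): Centre of the open mouth of the steel coffee grinder (107 mm across, 130 tall, foot 117 across, stuck firmly to the table), in the plane of its collar's top face. Mouth 77 mm across; its aluminium lip, 5 mm thick, has two opposite notches, 18 mm wide, out to 46 mm from the axis, on this point's +x and -x. z up. A stop lets the lid turn clockwise only.
- pulse_mark (a point): One of the two narrow aluminium marks on the collar's black rim, 50 mm from the mouth's axis and 45 degrees (0.785 rad) clockwise of each notch seen from above: pulse, the halfway point; here the lid's bar must point, lid still flat. The notches have narrow marks too (open).
- lock_mark (a point): One of the two wide aluminium marks on the collar's black rim, 90 degrees clockwise of each notch: the lock. Sprung balls begin to resist the lid at about 74 degrees and it clicks in at about 82: not wanted here.
- switch_ring (a joint): Sprung switch ring inside the collar, pushed round by the lid's pins: 0 at rest, rad, growing clockwise. The pins meet it when the lid has turned 0.16 rad from the notches, then it turns with the lid: about 0.63 at the pulse mark. It turns the lid back with 0.05 N m at first, 0.09 N m at the pulse mark.
- storage_lid_mid (a point): Bystander: the cup's storage lid, a flat grey press-on cap 90 mm across, 15 mm high, with no grip and no pins; point at its centre. It and the grinder's lid lie on either side of the grinder, which on which side varies.
- mug: Bystander: white mug, 80 mm across, 92 mm tall; point at the centre of its underside.
- teaspoon: Bystander: steel spoon with a wooden handle, 140 mm long, flat on the table.
- scissors: Bystander: small steel scissors, half open, 150 mm long, flat on the table; point at the pivot.
- dish: Bystander: black eight-sided dish, 124 mm across, 34 mm high; point at the centre of its underside.
- bean_jar: Bystander: glass bean jar with a steel cap, 84 mm across, 125 mm tall; point at the centre of its underside.
- nail_file: Bystander: nail file 164 mm long, flat on the table; point near its middle.
Mind the look-alikes: they are no part of the job. Leave any blue or pink look-alike of the part that bears lid_grip alone.

How it is judged:
By the outcome, as a careful person would: the job done as asked, in the order asked, and still so for the second after the job is handed in, while the arm keeps its last pose, push and grip.
It also fails if it takes over 40 s, if anything falls off the work surface, if the arm or the gripper's body presses on something with over 40 N, if the wrist force passes 120 N, or if a joint passes its speed limit or range.

ROBOT

A 7-joint arm with a two-finger parallel gripper is mounted at the origin on the work surface. World frame = base frame: x ahead of the robot, y to its left, z up, the work surface at z = 0. Lengths are in m, angles in degrees, forces in N, time in s.
With the tool pointing down it reaches from about 0.425 to 0.875 m from the base axis. Payload 4.7 kg.
Tool frame: the origin (TCP) lies at the very end of the fingers, on their centre line; the grasp point (between the pads) lies 19 mm behind it; z points along the fingers, y is the line along which they close (so a half turn about z gives the same grasp; the last joint's range is limited). The gripper opens to 87 mm and grips with 3 to 60 N. Pads are 19 mm wide; open, the fingers measure 117 mm over their backs; the gripper's body (75 mm by 190 mm) begins 51 mm behind the grasp point.
Start: joints at [-75.052, 18.392, -4.016, 83.108, 1.295, 78.541, -3.26], TCP at [0.159, 0.63, 0.223] pointing down, gripper open.
Joint ranges: [-163.93, 163.93], [-17.29, 119.83], [-79.2, 71.16], [3.27, 140.29], [-89.18, 269.18], [5.43, 117.66], [-154.24, 154.24]. Speed limits (degrees/s): [147.25, 147.25, 180, 180, 180, 180, 180].

INTERFACE

Orientations are given as [roll, pitch, yaw] about the fixed x, y, z axes, in that order (R = Rz(yaw) Ry(pitch) Rx(roll)).
In Python, from cell import get_obs, eyes, env gives the robot as it stands.
- The arm moves only by the tool servo_tool, never from a script. Its argument "series" is a list that holds one entry, the list of rows, each a list of 7 numbers: the shift along the tool's x, y, z in units of 300 mm (1.0 is 300 mm), then the turn, a rotation vector about the tool's x, y, z in units of pi rad (1.0 is pi rad), then the opening, from 0 (shut) to 1 (fully open). In form: [[[tx, ty, tz, wx, wy, wz, gripper], ...]]. A call has 1 to 12 rows; each row is the pose to reach, as a shift and turn from the pose commanded when the call began, along the tool's axes at that moment, turning the shorter way round; what a row does not reach only later rows make up. A row lasts 1/12 s, in which the tool goes at most 41.7 mm and 7.16 degrees, less where a joint would pass 70% of its speed; a pose out of reach is approached as far as the arm can. A call with a number of a shift or a turn outside -1 to 1 is refused whole. A call with a gripper value outside its range is refused whole. The fingers move at their own pace and stop on an object; "grip_force" is the grip in N (left out, the last holds). Time passes only in rows, so rows that repeat a pose let the fingers close. It gives the time, the measured TCP pose, the force, the opening and the grip force at its end, in the units of the state.
- get_obs(): the state, without advancing time (a new reading comes with each control period).
- eyes.read_camera(name): name is "side" or "top" or "wrist"; returns a dict with "frame" (400x640x3 uint8, red, green, blue), "depth" (400x640 float32, m along the optical axis (not along the pixel's ray), 0 where there is no reading), "fx", "fy", "cx", "cy" (pixels), "origin" and "rotation" of the camera in the world; the wrist camera has in their place "mount" (4x4, takes a point from camera to tool coordinates, whose origin is the TCP and whose axes are the flange's). Camera axes: x right, y down, z forward; pixel columns grow to the right and rows downward; lengths in m; the calibration is good to about 2 mm. A picture is of the moment at which its call begins: read the wrist's pose just before it.
- env.sign_off(): hands the job in; it is judged then, once.
The state is a dict: "time_s": time; "qpos": joint angles; "joint_velocities": joint speeds; "effort": joint torques, N m; "tool_pos": TCP position; "tool_rot": TCP orientation; "force": force on the tool from outside, world axes, zero at the start; "wrist_torque": the same for the moment, N m; "grip_width": finger opening in m; "grasp_force": force on a finger pad.
Only numpy, scipy, OpenCV 4.12 (cv2) and the standard library are available. Lean on these libraries where they do the work, as an engineer would, in place of code of your own. Each camera call takes 0.05 s, during which the arm holds its last target. There are 200 camera calls.

## Working session

There is one attempt and no reset: what is moved stays moved. The work goes in short steps, Python scripts to look and compute and a tool call to move; the robot and the scene stay as the last step left them, time stands still between calls to the robot, and variables do not carry over. Pictures are saved under pics/ and viewed, at most 10 in all, crops included, and the job is handed in when it is done.

Besides the shell and the picture viewer there is one more tool, called after ">>>" in YAML: its name, and indented under it one key for each argument. servo_tool: Moves the arm, as the interface text tells. Shifts and turns lie within -1 to 1; 1 stands for 300 mm of shift or pi rad of turn. Its arguments: {"type":"object","properties":{"series":{"type":"array"},"grip_force":{"type":"number"}},"required":["series"]}

```bash
mkdir -p pics; ls; cat > h.py <<'E'
import numpy as np,cv2
from cell import get_obs,eyes,env
from scipy.spatial.transform import Rotation as R
def grab(n):
    o=get_obs();c=eyes.read_camera(n);c=dict(c)
    if n=='wrist':
        T=np.eye(4);T[:3,:3]=R.from_euler('xyz',o['tool_rot'],degrees=True).as_matrix();T[:3,3]=o['tool_pos']
        M=T@np.array(c['mount']);c['origin']=M[:3,3];c['rotation']=M[:3,:3]
    c['origin']=np.array(c['origin']);c['rotation']=np.array(c['rotation']);return c
def ray(c,u,v):
    return c['rotation']@np.array([(u-c['cx'])/c['fx'],(v-c['cy'])/c['fy'],1.])
def plane(c,u,v,z):
    d=ray(c,u,v);return c['origin']+d*(z-c['origin'][2])/d[2]
def pt(c,u,v): return c['origin']+ray(c,u,v)*c['depth'][int(v),int(u)]
def proj(c,p):
    q=c['rotation'].T@(np.array(p)-c['origin']);return q[0]/q[2]*c['fx']+c['cx'],q[1]/q[2]*c['fy']+c['cy']
def cloud(c):
    v,u=np.mgrid[:400,:640];d=c['depth']
    P=np.stack([(u-c['cx'])/c['fx']*d,(v-c['cy'])/c['fy']*d,d],-1)@c['rotation'].T+c['origin'];P[d==0]=np.nan;return P
def save(n,im): cv2.imwrite('pics/'+n,cv2.cvtColor(im,cv2.COLOR_RGB2BGR))
E
python3 - <<'E'
from h import *
print(get_obs())
for n in('top','side'):
    c=grab(n);save(n+'0.png',c['frame']);print(n,c['origin'],c['rotation'],c['fx'],c['cx'],c['cy'])
E
```

```text
pics
{'time_s': 0.0, 'qpos': array([-75.05095913,  18.43982567,  -4.01524034,  83.17562493,
         1.29558869,  78.54041621,  -3.26217105]), 'joint_velocities': array([ 0.08731471,  0.06637868,  0.0006438 ,  0.01772903,  0.01653424,
       -0.13192337,  0.05699705]), 'effort': array([ 1.93524215e-04, -4.91285598e+01, -4.04053247e-01, -3.12533891e+01,
       -6.40400453e-02,  4.38581093e-02,  1.70417215e-04]), 'tool_pos': array([0.15872263, 0.62974734, 0.22144646]), 'tool_rot': array([-1.79889409e+02,  6.44126761e-03,  1.65858401e+02]), 'force': array([ 0.49027848, -0.11227279, -0.19917071]), 'wrist_torque': array([ 0.00360557, -0.01993585,  0.01220897]), 'grasp_force': 0.0, 'grip_width': 0.08690448815785169}
top [ 0.42187741 -0.00985428  1.18143713] [-172.10157706    0.62193693  -89.93540633] 367.13802172008474 324.4390320745942 197.58557425875833
side [-0.148426   -0.86355514  1.30534087] [-137.3154846    -0.19630695  -38.08779445] 489.29340848466995 318.1897701546515 204.5852144003515
```

```bash
sed -i "s/c\['rotation'\]=np.array(c\['rotation'\]);return c/r=np.array(c['rotation']);c['rotation']=R.from_euler('xyz',r,degrees=True).as_matrix() if r.shape==(3,) else r;return c/" h.py; python3 - <<'E'
from h import *
c=grab('top');a=c['frame'];P=cloud(c);print(np.nanmedian(P[...,2]))
E
```

```text
-0.00017990638491949262
```

View pics/top0.png

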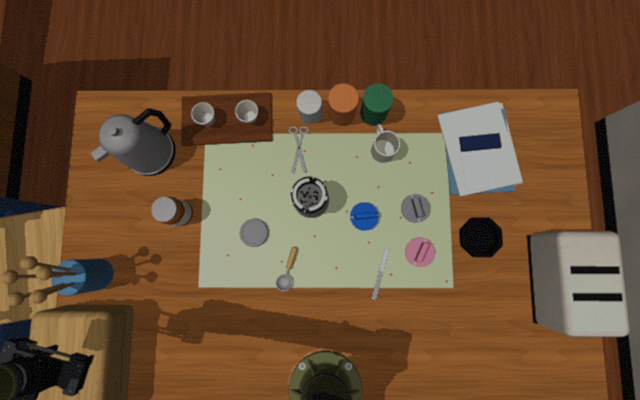

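View pics/side0.png

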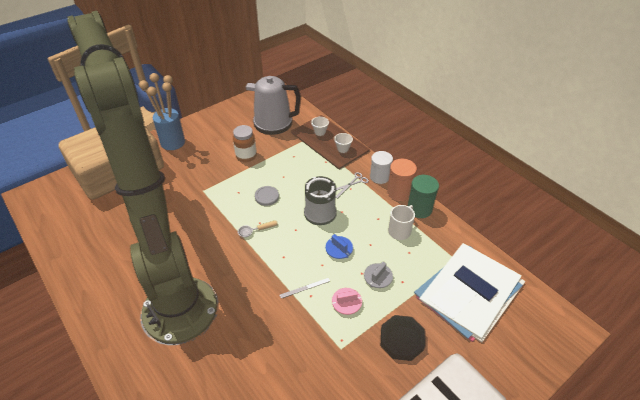

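Top view: grey lid with bar at (416,208), side view (378,275). The others are a flat grey cap with no bar (254,233), a blue look-alike (365,216) and a pink one (420,252). Only (416,208) is grey with a bar grip. The grinder is at (310,196) in the top view.

```bash
python3 - <<'E'
from h import *
c=grab('top');s=grab('side');P=cloud(c)
A=cv2.resize(c['frame'][180:236,350:446],(768,448),interpolation=cv2.INTER_CUBIC);save('crop1.png',A)
for n,(u0,v0) in dict(lid=(416,208),gr=(310,196)).items():
    Q=P[v0-30:v0+30,u0-30:u0+30].reshape(-1,3);Q=Q[~np.isnan(Q[:,0])]
    print(n,plane(c,u0,v0,.04 if n=='lid' else .13))
    for lo,hi in((.012,.025),(.03,.06),(.115,.14)):
        q=Q[(Q[:,2]>lo)&(Q[:,2]<hi)]
        if len(q)>10: print(lo,len(q),q.min(0),q.max(0),np.median(q,0),(q.min(0)+q.max(0))/2)
E
```

```text
lid [ 0.54733499 -0.28284298  0.04      ]
0.012 508 [ 0.45793214 -0.32967543  0.01219323] [ 0.5952131  -0.239595    0.02477559] [ 0.54949615 -0.27787116  0.0194162 ] [ 0.52657262 -0.28463522  0.01848441]
0.03 139 [ 0.51976526 -0.29754581  0.0306199 ] [ 0.58017992 -0.26998897  0.05970073] [ 0.54907515 -0.2819447   0.05395587] [ 0.54997259 -0.28376739  0.04516032]
gr [0.57239165 0.04352467 0.13      ]
0.012 89 [ 0.52108161 -0.00843688  0.01223778] [0.59572897 0.1000196  0.02403084] [0.53424187 0.03278513 0.01717633] [0.55840529 0.04579136 0.01813431]
0.03 27 [ 0.52584335 -0.00536416  0.03015778] [0.57440114 0.07526234 0.05996357] [0.53211994 0.02549121 0.04332083] [0.55012224 0.03494909 0.04506068]
0.115 508 [ 0.52554874 -0.00856526  0.11529018] [0.63183014 0.10218713 0.13571339] [0.57787998 0.04612046 0.13059273] [0.57868944 0.04681093 0.12550179]
```

View pics/crop1.png

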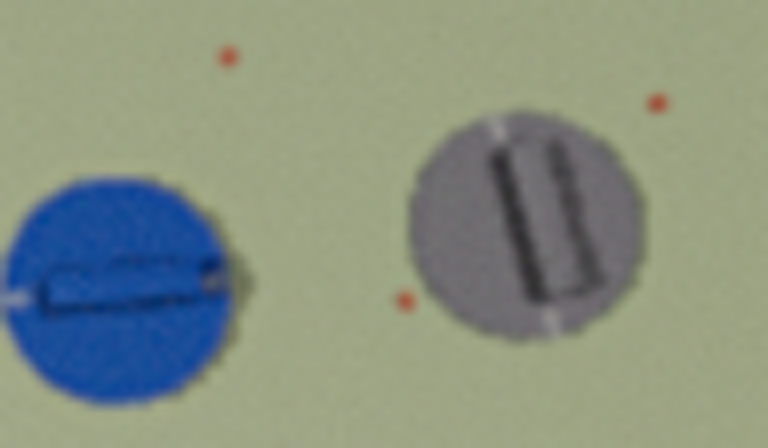

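Crop: the grey disc centred near (527,225) has an upright bar running from (525,150) to (575,290) and end marks at (497,125) and (553,320). This is the grinder's lid. Next I look at the mouth and the lid with the wrist camera.

```bash
cat > mv.py <<'E'
import sys;from h import *
# usage: mv.py cx cy cz cyaw  tx ty tz tyaw : shift in tool units from commanded pose
a=list(map(float,sys.argv[1:]));T=R.from_euler('xyz',[180,0,a[3]],degrees=True).as_matrix()
print(np.round(T.T@(np.array(a[4:7])-a[:3])/.3,4),'wz',round(-((a[7]-a[3]+180)%360-180)/180,4))
E
python3 - <<'E'
from h import *
print(np.round(eyes.read_camera('wrist')['mount'],3))
E
python3 mv.py .159 .63 .223 165.86 .50 .047 .33 95
```

```text
[[ 0.    -0.966 -0.258  0.071]
 [ 1.     0.     0.     0.001]
 [-0.    -0.258  0.966 -0.162]
 [ 0.     0.     0.     1.   ]]
[-1.577  -1.6068 -0.3567] wz 0.3937
```

```bash
python3 mv.py .159 .63 .223 165.86 .39 .34 .27 130; python3 mv.py .39 .34 .27 130  .57 .047 .27 95;
```

```text
[-0.9828 -0.7493 -0.1567] wz 0.1992
[-1.1338 -0.1682 -0.    ] wz 0.1944
```

>>> servo_tool:
  series:
    - [[-1.0,-0.9,-0.15,0,0,0.2,1],[-1.0,-0.9,-0.15,0,0,0.2,1],[-1.0,-0.9,-0.15,0,0,0.2,1],[-1.0,-0.9,-0.15,0,0,0.2,1],[-1.0,-0.9,-0.15,0,0,0.2,1],[-1.0,-0.9,-0.15,0,0,0.2,1],[-1.0,-0.9,-0.15,0,0,0.2,1],[-1.0,-0.9,-0.15,0,0,0.2,1],[-1.0,-0.9,-0.15,0,0,0.2,1],[-1.0,-0.9,-0.15,0,0,0.2,1]]

```text
time_s: 1.13
tool_pos: [0.3858, 0.2916, 0.2683]
tool_rot: [179.9, 0.0, 129.7]
force: [1.7, 0.2, -0.2]
grip_width: 0.0871
grasp_force: 0.0
```

```bash
python3 - <<'E'
from h import *
T=R.from_euler('xyz',[180,0,165.86],degrees=True).as_matrix();p=np.array([.159,.63,.223])+T@np.array([-.3,-.27,-.045]);print('cmd',p,165.86-36)
o=get_obs();print(o['tool_pos'],o['tool_rot'],o['time_s'])
import os;os.system('python3 mv.py %f %f %f 129.86 .575 .047 .25 95'%tuple(p))
E
```

```text
[-1.0424 -0.0408  0.06  ] wz 0.1937
cmd [0.38395166 0.29489292 0.268     ] 129.86
[0.38580521 0.29162819 0.26832086] [1.79933542e+02 2.87286046e-02 1.29671923e+02] 1.1333
```

>>> servo_tool:
  series:
    - [[-1.0,-0.04,0.06,0,0,0.194,1],[-1.0,-0.04,0.06,0,0,0.194,1],[-1.0,-0.04,0.06,0,0,0.194,1],[-1.0,-0.04,0.06,0,0,0.194,1],[-1.0,-0.04,0.06,0,0,0.194,1],[-1.0,-0.04,0.06,0,0,0.194,1],[-1.0,-0.04,0.06,0,0,0.194,1],[-1.0,-0.04,0.06,0,0,0.194,1],[-1.0,-0.04,0.06,0,0,0.194,1],[-1.0,-0.04,0.06,0,0,0.194,1],[-1.0,-0.04,0.06,0,0,0.194,1]]

```text
time_s: 2.05
tool_pos: [0.5662, 0.059, 0.2494]
tool_rot: [-180.0, -0.1, 95.1]
force: [0.8, -0.0, 0.5]
grip_width: 0.0869
grasp_force: 0.0
```

```bash
python3 - <<'E'
from h import *
import pickle
c=grab('wrist');save('w1.png',c['frame']);pickle.dump(c,open('w1.pkl','wb'));o=get_obs();print(o['tool_pos'],o['tool_rot'],o['joint_velocities'],o['qpos'],c['fx'])
E
```

```text
[0.5661821  0.05938677 0.24956928] [-1.79985390e+02 -6.65282486e-02  9.51165684e+01] [-0.3642675  -0.29760372  0.02043756 -0.03524379  0.11454699 -0.02035619
  0.15292999] [-37.68449429   8.26075706  32.44455738  93.71731412  -4.56632877
  79.34479228   0.45383007] 281.1539363862037
```

View pics/w1.png

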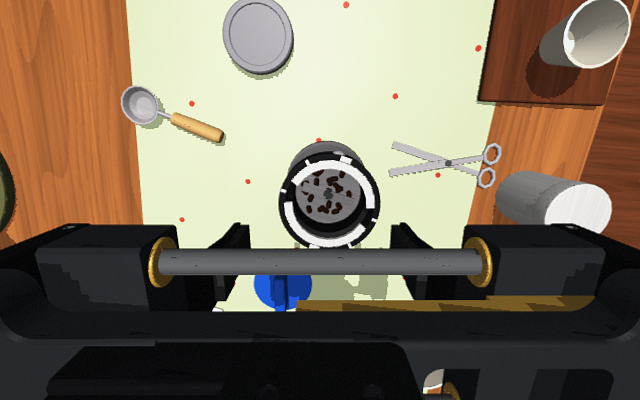

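The wrist picture shows the collar whole, centred near (329,200) with a white lip, a black rim and marks. I'll rectify it onto the collar plane.

```bash
cat > rect.py <<'E'
from h import *
def rect(c,x0,y0,z,half=.065,n=520):
    i,j=np.mgrid[:n,:n];X=x0+half-2*half*(i+.5)/n;Y=y0+half-2*half*(j+.5)/n
    q=(np.stack([X,Y,0*X+z],-1)-c['origin'])@c['rotation']
    return cv2.remap(c['frame'],(q[...,0]/q[...,2]*c['fx']+c['cx']).astype(np.float32),(q[...,1]/q[...,2]*c['fy']+c['cy']).astype(np.float32),cv2.INTER_LINEAR)
E
python3 - <<'E'
from rect import *
import pickle
c=pickle.load(open('w1.pkl','rb'));P=cloud(c);m=np.nan_to_num(P[...,2])
m=((m>.12)&(m<.14)).astype(np.uint8);m[260:]=0
g=c['frame'].min(2);L=(m>0)&(g>170)
print('lip z',np.nanmedian(P[L][:,2]),'top rim z',np.nanpercentile(P[m>0][:,2],[10,50,90]))
for nm,M in(('rim',m),('lip',L.astype(np.uint8))):
    cs=max(cv2.findContours(M,0,1)[0],key=cv2.contourArea)[:,0];h=cv2.convexHull(cs)[:,0]
    W=np.array([plane(c,u,v,.13)[:2] for u,v in h]);print(nm,len(W),cv2.minEnclosingCircle(W.astype(np.float32)),np.round(W.min(0),4),np.round(W.max(0),4))
r=rect(c,.578,.047,.13);save('r1.png',r)
E
```

```text
lip z 0.1299958232743062 top rim z [0.12863258 0.129897   0.13088565]
rim 41 ((0.5764502286911011, 0.0496949777007103), 0.05544660985469818) [ 0.5233 -0.0023] [0.6296 0.1048]
lip 15 ((0.5792679190635681, 0.05974561721086502), 0.0450148843228817) [0.5356 0.0485] [0.6229 0.0993]
```

View pics/r1.png

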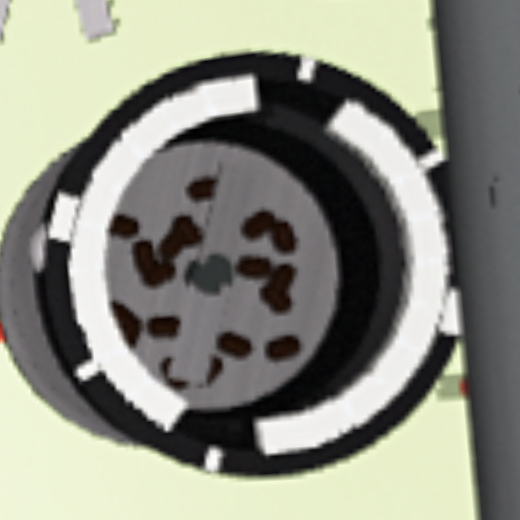

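The notches' narrow marks are at rectified (307,68) and (213,460), the pulse marks at (432,157) and (88,370), the wide lock marks at (63,217) and (453,312). That puts the centre at about (0.577, 0.047) and the notch axis at about -13.5°, with mark radius 50 mm as specified. I'll take a second view at the placing yaw (166.5°) to cancel calibration errors.

```bash
python3 - <<'E'
from h import *
import os
T=R.from_euler('xyz',[180,0,129.86],degrees=True).as_matrix();p=np.array([.38395,.29489,.268])+T@np.array([-.3,-.012,.018]);print('cmd',p,129.86-.194*180)
os.system('python3 mv.py %f %f %f 94.94 .5916 .0435 .25 166.5'%tuple(p))
E
```

```text
[-0.0516  0.0778  0.    ] wz -0.3976
cmd [0.56701281 0.0569152  0.25      ] 94.94000000000001
```

>>> servo_tool:
  series:
    - [[-0.05,0.08,0,0,0,-0.4,1],[-0.05,0.08,0,0,0,-0.4,1],[-0.05,0.08,0,0,0,-0.4,1],[-0.05,0.08,0,0,0,-0.4,1],[-0.05,0.08,0,0,0,-0.4,1],[-0.05,0.08,0,0,0,-0.4,1],[-0.05,0.08,0,0,0,-0.4,1],[-0.05,0.08,0,0,0,-0.4,1],[-0.05,0.08,0,0,0,-0.4,1],[-0.05,0.08,0,0,0,-0.4,1],[-0.05,0.08,0,0,0,-0.4,1],[-0.05,0.08,0,0,0,-0.4,1]]

```text
time_s: 3.1
tool_pos: [0.5917, 0.0459, 0.2498]
tool_rot: [179.9, 0.0, 166.9]
force: [-0.6, -0.3, -0.1]
grip_width: 0.0869
grasp_force: 0.0
```

```bash
cat > marks.py <<'E'
from rect import *
import pickle,sys
def marks(c,x0=.577,y0=.047,z=.13):
    for it in range(3):
        # polar samples at r=50mm; white marks
        th=np.radians(np.arange(-180,180,.25));r=np.arange(.0485,.0515,.0005)
        g=[]
        for rr in r:
            p=np.stack([x0+rr*np.cos(th),y0+rr*np.sin(th),0*th+z],-1)
            q=(p-c['origin'])@c['rotation'];u=(q[:,0]/q[:,2]*c['fx']+c['cx']).astype(np.float32);v=(q[:,1]/q[:,2]*c['fy']+c['cy']).astype(np.float32)
            g.append(cv2.remap(c['frame'].min(2),u[None],v[None],1)[0])
        g=np.median(g,0);b=g>110
        s=np.flatnonzero(b&~np.roll(b,1));out=[]
        for k in s:
            n=1
            while b[(k+n)%len(b)] and n<400:n+=1
            out.append((round(-180+(k+(n-1)/2)*.25,2),n*.25))
        # circle fit on lip outer edge/mark blobs
        I=rect(c,x0,y0,z);gg=(I.min(2)>110).astype(np.uint8)
        n,l,st,ce=cv2.connectedComponentsWithStats(gg)
        B=[]
        for k in range(1,n):
            X=.065-ce[k][1]/4000;Y=.065-ce[k][0]/4000;R_=np.hypot(X,Y)
            if .046<R_<.054 and 60<st[k][4]<1500:B.append((X,Y,st[k][4],np.degrees(np.arctan2(Y,X))))
        B=np.array(B)
        pr=[(B[i,:2]+B[j,:2])/2 for i in range(len(B)) for j in range(i) if np.hypot(*(B[i,:2]+B[j,:2]))<.01]
        if pr: d=np.mean(pr,0);x0+=d[0];y0+=d[1]
    return x0,y0,np.round(B,4),out,np.round(np.array(pr)*1e3,2)
E
python3 - <<'E'
from marks import *
c=grab('wrist');pickle.dump(c,open('w2.pkl','wb'));o=get_obs();print(o['tool_pos'],o['tool_rot'],o['qpos'])
for f in('w1','w2'):
    for x in marks(pickle.load(open(f+'.pkl','rb'))):print(x)
E
```

```text
[0.59172408 0.04563331 0.24979606] [1.79956686e+02 4.73550548e-03 1.66863196e+02] [-29.64131669  11.1817978   26.35262432  90.19189592  -5.05866351
  79.78527971  74.03813093]
0.577
0.047
[]
[(np.float64(-104.25), 12.75), (np.float64(-58.75), 4.25), (np.float64(-13.5), 4.25), (np.float64(76.75), 13.25), (np.float64(121.62), 4.5), (np.float64(166.62), 4.5)]
[]
0.577
0.047
[[-4.890000e-02  1.210000e-02  3.870000e+02  1.660584e+02]]
[(np.float64(-103.62), 13.5), (np.float64(-58.38), 3.0), (np.float64(-13.38), 3.0), (np.float64(76.62), 13.5), (np.float64(121.38), 4.5), (np.float64(166.25), 4.75)]
[]
```

Both views agree: centre (0.577, 0.047), height 0.13, notch axis -13.4°, pulse at -58.4°. Now the lid.

```bash
python3 - <<'E'
from h import *
import os
T=R.from_euler('xyz',[180,0,94.94],degrees=True).as_matrix();p=np.array([.56701,.05692,.25])+T@np.array([-.015,.024,0]);print('cmd',p,94.94+72)
os.system('python3 mv.py %f %f %f 166.94 .5624 -.2787 .16 196.5'%tuple(p))
E
```

```text
[-0.1463 -1.0704  0.3   ] wz -0.1642
cmd [0.59221254 0.04404242 0.25      ] 166.94
```

>>> servo_tool:
  series:
    - [[-0.15,-1.0,0.3,0,0,-0.164,1],[-0.15,-1.0,0.3,0,0,-0.164,1],[-0.15,-1.0,0.3,0,0,-0.164,1],[-0.15,-1.0,0.3,0,0,-0.164,1],[-0.15,-1.0,0.3,0,0,-0.164,1],[-0.15,-1.0,0.3,0,0,-0.164,1],[-0.15,-1.0,0.3,0,0,-0.164,1],[-0.15,-1.0,0.3,0,0,-0.164,1],[-0.15,-1.0,0.3,0,0,-0.164,1],[-0.15,-1.0,0.3,0,0,-0.164,1],[-0.15,-1.0,0.3,0,0,-0.164,1]]

```text
time_s: 4.07
tool_pos: [0.5685, -0.257, 0.1595]
tool_rot: [179.9, 0.0, -163.6]
force: [1.2, 0.4, -0.6]
grip_width: 0.0873
grasp_force: 0.0
```

```bash
python3 - <<'E'
from rect import *
import pickle
c=grab('wrist');pickle.dump(c,open('w3.pkl','wb'));o=get_obs();print(o['tool_pos'],o['tool_rot'],o['qpos'])
save('w3.png',c['frame']);P=cloud(c);z=np.nan_to_num(P[...,2]);
m=(z>.048)&(z<.062)&(np.hypot(P[...,0]-.548,P[...,1]+.283)<.06)
Q=P[m];print('top z',np.median(Q[:,2]),cv2.minAreaRect((Q[:,:2]*1000).astype(np.float32)),len(Q))
m=(z>.014)&(z<.026)&(np.hypot(P[...,0]-.548,P[...,1]+.283)<.06);Q=P[m];print('fl',np.median(Q[:,2]),cv2.minEnclosingCircle((Q[:,:2]*1000).astype(np.float32)))
A=np.hstack([rect(c,.548,-.283,.019,.06,390),rect(c,.548,-.283,.055,.06,390)]);save('r3.png',A)
E
```

```text
[ 0.56897809 -0.25611045  0.15973155] [ 1.79948465e+02  5.57440398e-02 -1.63477608e+02] [ -4.73182128  19.0545604   32.82450134  92.90039815 -10.8527684
  71.22629603 136.69166786]
top z 0.05463539030278436 ((548.1694946289062, -285.69390869140625), (61.17863464355469, 16.106000900268555), 13.781354904174805) 1057
fl 0.018948224085316268 ((548.692626953125, -285.6541748046875), 46.01386642456055)
```

View pics/r3.png

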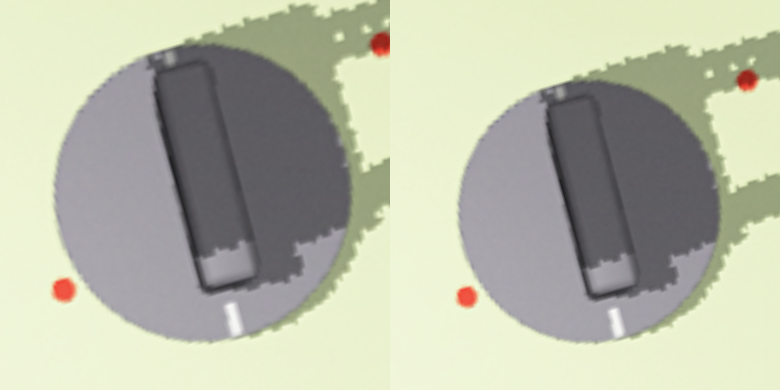

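The bar is 61 x 16 mm, centre (0.5485, -0.2857), at 13.8°, with its top at 0.0546 and the flange at 0.019. All match the description. Now the grasp.

```bash
python3 - <<'E'
from h import *
import os
T=R.from_euler('xyz',[180,0,166.94],degrees=True).as_matrix();p=np.array([.59221,.04404,.25])+T@np.array([-.045,-.3,.09]);print('cmd',p,166.94+.164*180)
os.system('python3 mv.py %f %f %f 196.46 .5485 -.2857 .0235 193.8'%tuple(p))
E
```

```text
[ 0.089  -0.0687  0.455 ] wz 0.0148
cmd [ 0.56825464 -0.2583689   0.16      ] 196.46
```

>>> servo_tool:
  series:
    - [[0.09,-0.07,0.0,0,0,0.015,1],[0.09,-0.07,0.0,0,0,0.015,1],[0.09,-0.07,0.13,0,0,0.015,1],[0.09,-0.07,0.24,0,0,0.015,1],[0.09,-0.07,0.32,0,0,0.015,1],[0.09,-0.07,0.36,0,0,0.015,1],[0.09,-0.07,0.36,0,0,0.015,1]]

```text
time_s: 4.7
tool_pos: [0.5471, -0.2831, 0.049]
tool_rot: [179.8, -0.2, -166.1]
force: [-0.6, 0.8, -0.2]
grip_width: 0.0872
grasp_force: 0.0
```

```bash
python3 - <<'E'
from h import *
import os
T=R.from_euler('xyz',[180,0,196.46],degrees=True).as_matrix();p=np.array([.56825,-.25837,.16])+T@np.array([.027,-.021,.108]);print('cmd',p,196.46-2.7)
o=get_obs();print(o['tool_pos'],o['tool_rot'],o['qpos'][6],o['force'])
m=o['tool_pos'];os.system('python3 mv.py %f %f %f %f .5485 -.2857 .0235 193.8'%(*m,o['tool_rot'][2]))
E
```

```text
[-0.0024 -0.0094  0.0849] wz 0.0004
cmd [ 0.54830678 -0.28615971  0.052     ] 193.76000000000002
[ 0.54711729 -0.28313115  0.04895778] [ 179.81064002   -0.2128227  -166.11997285] 140.20801452293526 [-0.64624241  0.77402062 -0.1507536 ]
```

>>> servo_tool:
  series:
    - [[-0.002,-0.009,0.05,0,0,0,1],[-0.002,-0.009,0.082,0,0,0,1],[-0.002,-0.009,0.082,0,0,0,1]]

```text
time_s: 4.95
tool_pos: [0.549, -0.2878, 0.0258]
tool_rot: [179.9, -0.1, -166.2]
force: [-0.7, 0.0, -0.0]
grip_width: 0.0876
grasp_force: 0.0
```

>>> servo_tool:
  series:
    - [[0,0,0,0,0,0,0],[0,0,0,0,0,0,0],[0,0,0,0,0,0,0],[0,0,0,0,0,0,0],[0,0,0,0,0,0,0],[0,0,0,0,0,0,0],[0,0,0,0,0,0,0],[0,0,0,0,0,0,0]]
  grip_force: 45

```text
time_s: 5.62
tool_pos: [0.5494, -0.2883, 0.027]
tool_rot: [180.0, 0.0, -166.2]
force: [0.4, 0.1, -0.1]
grip_width: 0.0415
grasp_force: 0.0
```

```bash
python3 mv.py .5494 -.2885 .0272 193.8 .5485 -.2857 .0235 193.8
```

```text
[0.0007 0.0098 0.0123] wz -0.0
```

>>> servo_tool:
  series:
    - [[0.0007,0.0098,0.0123,0,0,0,0.5],[0.0007,0.0098,0.0123,0,0,0,0.4],[0.0007,0.0098,0.0123,0,0,0,0.3],[0.0007,0.0098,0.0123,0,0,0,0.2],[0.0007,0.0098,0.0123,0,0,0,0],[0.0007,0.0098,0.0123,0,0,0,0],[0.0007,0.0098,0.0123,0,0,0,0],[0.0007,0.0098,0.0123,0,0,0,0],[0.0007,0.0098,0.0123,0,0,0,0],[0.0007,0.0098,0.0123,0,0,0,0]]
  grip_force: 45

```text
time_s: 6.45
tool_pos: [0.5486, -0.2857, 0.0234]
tool_rot: [-180.0, 0.0, -166.2]
force: [-0.6, -0.4, -0.0]
grip_width: 0.0156
grasp_force: 45.0
```

```bash
python3 - <<'E'
from h import *
o=get_obs();print(o['tool_pos'],o['tool_rot'],o['qpos'],o['force'],o['wrist_torque'],o['grip_width'],o['grasp_force'])
E
```

```text
[ 0.54858061 -0.28568675  0.02336691] [-1.79984356e+02  1.56370504e-02 -1.66245381e+02] [ -0.32634989  26.75370504  31.53864774 100.58435804 -16.26345148
  57.21574869 141.12344907] [-0.60342207 -0.41848871 -0.02798304] [-0.10264676  0.02447609  0.02032202] 0.015613597199975439 45.00009530223906
```

>>> servo_tool:
  series:
    - [[0,0,-0.1,0,0,0,0],[0,0,-0.23,0,0,0,0],[0,0,-0.36,0,0,0,0],[0,0,-0.49,0,0,0,0],[0,0,-0.58,0,0,0,0],[0,0,-0.6,0,0,0,0],[0,0,-0.6,0,0,0,0]]

```text
time_s: 7.03
tool_pos: [0.5496, -0.2861, 0.2056]
tool_rot: [-179.9, 0.2, -166.2]
force: [0.9, 0.8, -1.8]
grip_width: 0.0156
grasp_force: 45.0
```

```bash
python3 mv.py .5485 -.2857 .2035 193.8 .577 .047 .19 166.6
```

```text
[-0.3568  1.0543  0.045 ] wz 0.1511
```

>>> servo_tool:
  series:
    - [[-0.034,0.1,0,0,0,0.015,0],[-0.068,0.2,0,0,0,0.03,0],[-0.102,0.3,0,0,0,0.045,0],[-0.136,0.4,0,0,0,0.06,0],[-0.17,0.5,0,0,0,0.075,0],[-0.204,0.6,0,0,0,0.09,0],[-0.238,0.7,0,0,0,0.105,0],[-0.272,0.8,0,0,0,0.12,0],[-0.306,0.9,0,0,0,0.135,0],[-0.34,1.0,0,0,0,0.15,0],[-0.34,1.0,0,0,0,0.15,0],[-0.34,1.0,0,0,0,0.15,0]]

```text
time_s: 8.03
tool_pos: [0.5746, 0.0333, 0.2003]
tool_rot: [-179.9, -0.3, 167.1]
force: [0.2, -0.3, -1.0]
grip_width: 0.0158
grasp_force: 45.0
```

```bash
python3 - <<'E'
from h import *
import os
T=R.from_euler('xyz',[180,0,193.8],degrees=True).as_matrix();p=np.array([.5485,-.2857,.2035])+T@np.array([-.102,.3,0]);print('cmd',p,193.8-27)
o=get_obs();print(o['tool_pos'],o['tool_rot'])
os.system('python3 mv.py %f %f %f 166.8 .577 .047 .165 166.6'%tuple(p))
E
```

```text
[0.0097 0.056  0.1283] wz 0.0011
cmd [0.57599566 0.0299707  0.2035    ] 166.8
[0.57460957 0.033304   0.2002778 ] [-179.91584526   -0.26451905  167.09395604]
```

>>> servo_tool:
  series:
    - [[0.0097,0.056,0.04,0,0,0.001,0],[0.0097,0.056,0.09,0,0,0.001,0],[0.0097,0.056,0.128,0,0,0.001,0],[0.0097,0.056,0.128,0,0,0.001,0],[0.0097,0.056,0.128,0,0,0.001,0],[0.0097,0.056,0.128,0,0,0.001,0],[0.0097,0.056,0.128,0,0,0.001,0]]

```text
time_s: 8.62
tool_pos: [0.5777, 0.0463, 0.1656]
tool_rot: [180.0, 0.1, 166.5]
force: [-0.1, -1.1, -0.9]
grip_width: 0.0161
grasp_force: 45.0
```

```bash
python3 - <<'E'
from h import *
o=get_obs();print(o['tool_pos'],o['tool_rot'],o['force'],o['wrist_torque'],o['qpos'])
c=grab('side');P=cloud(c)
u,v=proj(c,[.577,.047,.15]);u,v=int(u),int(v);save('s2.png',cv2.resize(c['frame'][v-50:v+50,u-60:u+60],(720,600),interpolation=cv2.INTER_CUBIC))
E
```

```text
[0.57774584 0.04629738 0.16564418] [1.79977252e+02 7.12369056e-02 1.66507534e+02] [-0.11980501 -1.06391034 -0.93083441] [0.02286951 0.01626215 0.02745857] [-30.21114903  12.29299062  26.35171909  98.77687986  -5.76485768
  70.19204928  74.07551561]
```

View pics/s2.png

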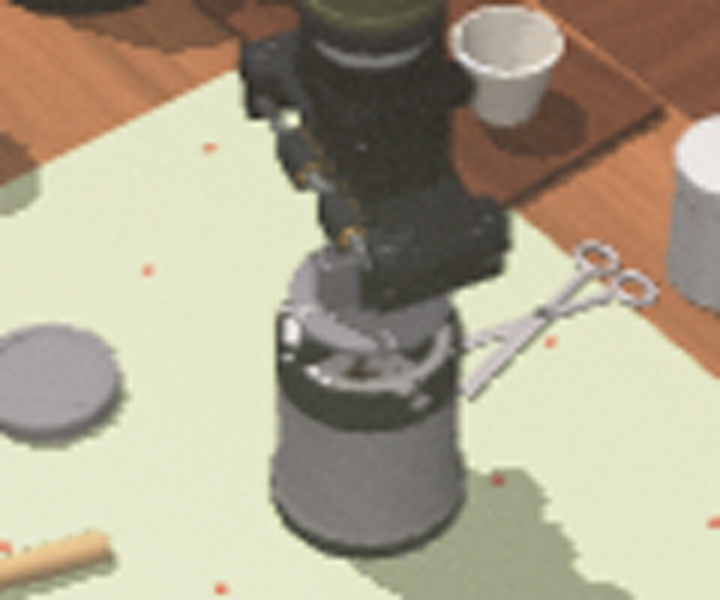

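The lid is held flat and centred over the collar. Now I lower it slowly, watching the force.

>>> servo_tool:
  series:
    - [[0,0,0.015,0,0,0,0],[0,0,0.03,0,0,0,0],[0,0,0.04,0,0,0,0],[0,0,0.05,0,0,0,0],[0,0,0.05,0,0,0,0]]

```text
time_s: 9.08
tool_pos: [0.5766, 0.0472, 0.1489]
tool_rot: [-180.0, -0.1, 166.6]
force: [-0.2, -0.6, -1.5]
grip_width: 0.0158
grasp_force: 45.0
```

>>> servo_tool:
  series:
    - [[0,0,0.01,0,0,0,0],[0,0,0.02,0,0,0,0],[0,0,0.028,0,0,0,0],[0,0,0.028,0,0,0,0]]

```text
time_s: 9.42
tool_pos: [0.5768, 0.0472, 0.1408]
tool_rot: [-180.0, -0.0, 166.6]
force: [0.1, 0.8, -1.2]
grip_width: 0.0158
grasp_force: 45.0
```

>>> servo_tool:
  series:
    - [[0,0,0.004,0,0,0,0],[0,0,0.007,0,0,0,0],[0,0,0.007,0,0,0,0],[0,0,0.007,0,0,0,0]]

```text
time_s: 9.75
tool_pos: [0.5773, 0.0471, 0.1395]
tool_rot: [180.0, 0.0, 166.6]
force: [-0.1, 0.5, -1.2]
grip_width: 0.0154
grasp_force: 45.0
```

>>> servo_tool:
  series:
    - [[0,0,0.002,0,0,0,0],[0,0,0.004,0,0,0,0],[0,0,0.004,0,0,0,0],[0,0,0.004,0,0,0,0]]

```text
time_s: 10.08
tool_pos: [0.5774, 0.0472, 0.1393]
tool_rot: [180.0, 0.0, 166.6]
force: [-2.0, -0.1, 4.8]
grip_width: 0.0159
grasp_force: 45.0
```

Seated flat, with contact at the expected height. Now I turn it clockwise.

>>> servo_tool:
  series:
    - [[0,0,0,0,0,0.015,0],[0,0,0,0,0,0.03,0],[0,0,0,0,0,0.045,0],[0,0,0,0,0,0.06,0],[0,0,0,0,0,0.075,0],[0,0,0,0,0,0.09,0],[0,0,0,0,0,0.105,0],[0,0,0,0,0,0.12,0],[0,0,0,0,0,0.12,0]]

```text
time_s: 10.83
tool_pos: [0.5778, 0.0466, 0.1393]
tool_rot: [180.0, 0.1, 144.9]
force: [-0.9, -2.1, 4.2]
grip_width: 0.0157
grasp_force: 45.0
```

```bash
python3 - <<'E'
from h import *
o=get_obs();print(o['tool_pos'],o['tool_rot'],o['force'],o['wrist_torque'],o['grip_width'])
E
```

```text
[0.57782813 0.04657367 0.13928011] [1.79962773e+02 8.36760076e-02 1.44902818e+02] [-0.86902087 -2.06657341  4.16477574] [-0.36926128  0.33558664  0.00432271] 0.015708529449723032
```

>>> servo_tool:
  series:
    - [[0,0,0,0,0,0.015,0],[0,0,0,0,0,0.03,0],[0,0,0,0,0,0.045,0],[0,0,0,0,0,0.06,0],[0,0,0,0,0,0.075,0],[0,0,0,0,0,0.09,0],[0,0,0,0,0,0.105,0],[0,0,0,0,0,0.12,0],[0,0,0,0,0,0.13,0],[0,0,0,0,0,0.13,0],[0,0,0,0,0,0.13,0],[0,0,0,0,0,0.13,0]]

```text
time_s: 11.83
tool_pos: [0.5778, 0.0464, 0.1393]
tool_rot: [179.9, 0.1, 121.6]
force: [-1.9, -1.5, 5.4]
grip_width: 0.0158
grasp_force: 45.0
```

```bash
python3 - <<'E'
from h import *
o=get_obs();print(o['tool_pos'],o['tool_rot'],o['force'],o['wrist_torque'],o['grip_width'],o['grasp_force'])
c=grab('wrist');save('w4.png',cv2.resize(c['frame'][60:300,160:480],(800,600),interpolation=cv2.INTER_CUBIC))
c=grab('side');u,v=proj(c,[.577,.047,.13]);u,v=int(u),int(v);save('s3.png',cv2.resize(c['frame'][v-35:v+35,u-42:u+42],(720,600),interpolation=cv2.INTER_CUBIC))
E
```

```text
[0.57781763 0.04636801 0.13931488] [1.79938772e+02 6.51556091e-02 1.21634191e+02] [-1.88959805 -1.49184395  5.37041684] [-0.44466484  0.43162872  0.06252991] 0.015750832801046992 45.00267586670816
```

View pics/w4.png

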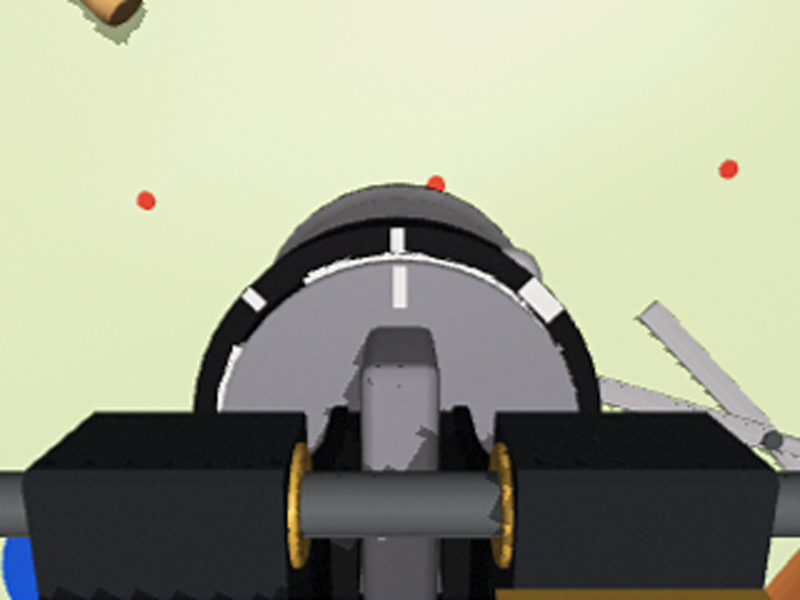

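View pics/s3.png

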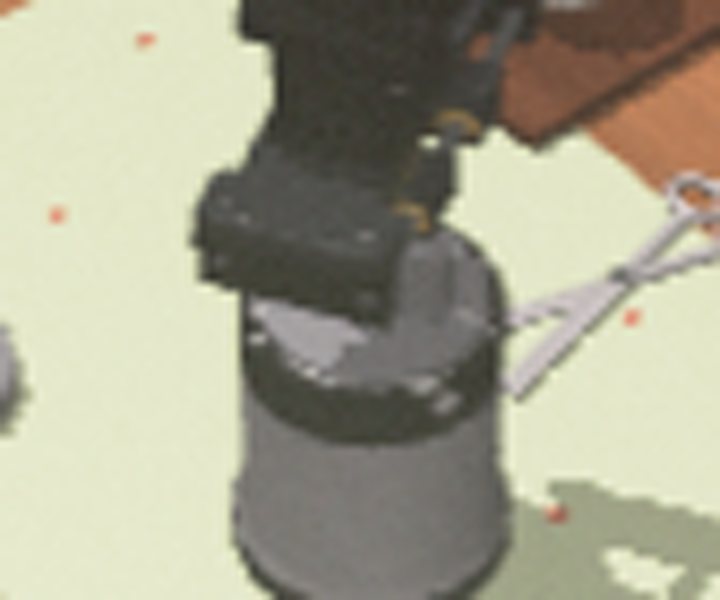

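The lid's mark at (399,287) lines up with the narrow pulse mark at (397,240). The wide lock mark is well to the right at (542,300), and the lid is flat. The measured torque shows the spring pushing back while the grip holds. Handing in.

```bash
python3 -c "
from h import *
print(env.sign_off())"
```

```text
the job is handed in; nothing more can be done
None
```

The grinder's lid is seated flat, turned 45° clockwise to the pulse mark short of the lock, and still held at 45 N; the job is handed in after about 12 s of robot time.

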